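Roll a routed tray over the edge of the sanding board

TASK

The walnut valet tray lies pocket-down on the bench in front of the cork-topped sanding board. Using only your fingertips, with nothing gripped or lifted, push the tray against the front edge of the board and keep pushing, in and up, so that it tips up on that edge and rolls over onto the cork, pocket side up; then push it back until its whole long edge sits flush along the wooden fence. Do not disturb the sanding block, the glue bottle or the tape measure.

Things in the scene. Friction and masses are not known exactly. Their poses are not given: they have to be found in the camera images.
- tray: dark walnut tray, rigid, 90 (its x) x 140 (its y) x 18 mm (its z), 80 to 150 g, two open pockets 10 mm deep in one face (rims 12 mm). Origin at its middle, at half thickness. Starts flat on the bench, pockets down, z up, its +x long edge facing the board 5 to 40 mm away, up to 0.15 rad out of square. Turned over, its z points down. Friction about 0.5 to 0.7
- tray_lead (a point): point on the tray, in the middle of its +x edge face, at half thickness: the long edge that faces the board at the start and that it pivots on. Once the tray stands past upright on this edge it falls onto the cork by itself
- board: the sanding board, fixed to the bench: a flat plywood board with a cork top, 8 mm thick in all, 168 mm deep (its x) and 300 mm wide (its y), with a square front edge, and a wooden fence 28 mm deep standing 22 mm above the cork along its whole far side. Origin on the bench at the middle of the board's front edge (the edge nearest the robot), x pointing across the board to the fence, z up
- board_edge (a point): middle of the upper corner of the board's front edge, 8 mm above the bench: the edge that the tray tips over
- fence_foot (a point): middle of the line where the fence's near face meets the cork, 140 mm behind the front edge and 8 mm above the bench
- sanding_block: bystander: sanding block of pale wood with a cork sole, 110 x 58 x 32 mm, lying on the bench beside the board; origin under its middle
- glue_bottle: bystander: yellow glue bottle, 60 mm diameter, 165 mm tall, standing beside the board; origin under its middle
- tape_measure: bystander: black and yellow tape measure, 72 x 40 x 62 mm, standing beside the board; origin under its middle
Mind the look-alikes: they are no part of the job. There is more than one size of the tray; the one meant has the size given above.

How it is judged:
By the outcome, as a careful person would: the job done as asked, in the order asked, and still so for the second after the job is handed in, with the robot touching nothing.
It also fails if it takes over 51 s, if anything falls off the work surface, if the arm or the gripper's body presses on something with over 40 N, if the wrist force passes 120 N, or if a joint passes its speed limit or range.

ROBOT

A 6-joint arm with a two-finger parallel gripper is mounted at the origin on the work surface. World frame = base frame: x ahead of the robot, y to its left, z up, the work surface at z = 0. Lengths are in m, angles in rad, forces in N, time in s.
With the tool pointing down it reaches from about 0.35 to 0.775 m from the base axis. Payload 5.5 kg.
Tool frame: the origin (TCP) lies midway between the tips of the shut fingers; the grasp point (between the pads) lies 19 mm behind it; z points along the fingers, y is the line along which they close (so a half turn about z gives the same grasp; the last joint's range is limited). The gripper opens to 85 mm and grips with 20 to 120 N. Pads are 22 mm wide; open, the fingers measure 114 mm over their backs; the gripper's body (76 mm by 85 mm) begins 54 mm behind the grasp point. The pads swing forward as they close: fully open they stand 13 mm farther back than shut.
Start: joints at [-1.448, 0.313, 0.046, 1.304, 0, 1.431], TCP at [0.149, -0.555, 0.192] pointing down, gripper open.
Joint ranges: [-2.76, 2.76], [-0.86, 1.69], [-1.03, 1.26], [-2.2, 2.34], [-1.47, 1.5], [-3.14, 3.14]. Speed limits (rad/s): [2.57, 2.57, 3.14, 3.14, 3.14, 3.14].

INTERFACE

Orientations are given as a unit quaternion [w, x, y, z].
In Python, from workcell import env gives the robot as it stands.
- The arm moves only by the tool move_arm, never from a script. Its argument "targets" is a list of rows, each a list of 3 entries, a list of its own where there are three numbers: the shift along the tool's x, y, z in mm, then the turn, a rotation vector about the tool's x, y, z in units of 10 degrees (1.0 is 10 degrees), then the closure, from -1 (fully open) to 1 (shut). In form: [[[dx, dy, dz], [ax, ay, az], gripper], ...]. A call has 1 to 5 rows; each row is the pose to reach, as a shift and turn from the pose commanded when the call began, along the tool's axes at that moment; what a row does not reach only later rows make up. A row lasts 1/8 s, in which the tool goes at most 62.5 mm and 10.7 degrees, less where a joint would pass 70% of its speed; a pose out of reach is approached as far as the arm can. A call with a gripper value outside its range is refused whole. The fingers move at their own pace and stop on an object; "squeeze" is the grip in N (left out, the last holds). Time passes only in rows, so rows that repeat a pose let the fingers close. It gives the time, the measured TCP pose, the force, the opening and the grip force at its end, in the units of the state.
- env.get_state(): the state, without advancing time (a new reading comes with each control period).
- env.read_camera(name): name is "side" or "top" or "wrist"; returns a dict with "pixels" (400x640x3 uint8, red, green, blue), "fovy" (degrees; the focal length in pixels is half the picture's height over the tangent of half this angle, whatever the lens; pixels are square), "cx", "cy" (the principal point, pixels), "extrinsics" (4x4, takes a point from world to camera coordinates); the wrist camera has in their place "mount" (4x4, takes a point from camera to tool coordinates, whose origin is the TCP and whose axes are the flange's). Camera axes: x right, y up, looking along -z (the intrinsics and any distortion apply to the point x, -y, -z); pixel columns grow to the right and rows downward; lengths in m; the calibration is good to about 2 mm. A picture is of the moment at which its call begins: read the wrist's pose just before it. There is no depth.
- env.hand_in(): hands the job in; it is judged then, once.
Trained networks look in a picture, given as the dict that the camera call returned (one of the last four; its "shot" number tells which), for a name from the list of things; names that differ only in an ending like _2 or _b are one class to them, and where a whole thing is asked for, a point or a joint stands for the part that bears it (a point fixed in the world has none). Each returns a list of dicts, best first, with "confidence" (0 to 1); they miss things now and then, are a little off and sometimes report something else, mostly with a low value. They report only what shows in the picture. A call takes as long as a camera call. They do not tell look-alikes from the thing itself.
- env.spot_in(thing, picture): "centre" ([x, y, z] in m, in world coordinates, good to about 4 mm: the middle of the surface that is visible of it).
- env.regions_of(thing, picture): "mask" (400x640 bool, what is visible of it).
- env.landmark_of(thing, picture): "centre" ([x, y, z] in m, in world coordinates, good to about 4 mm: a listed point, or the origin of a listed thing).
The state is a dict: "clock": time; "joint_pos": joint angles; "qvel": joint speeds; "tau": joint torques, N m; "tcp_pos": TCP position; "orientation": TCP orientation; "wrist_force": force on the tool from outside, world axes, zero at the start; "ft_torque": the same for the moment, N m; "finger_gap": finger opening in m; "grip_force": force on a finger pad.
Only numpy, scipy, OpenCV 4.12 (cv2) and the standard library are available. Lean on these libraries where they do the work, as an engineer would, in place of code of your own. Each camera call takes 0.05 s, during which the arm holds its last target. There are 200 camera calls.

## Working session

There is one attempt and no reset: what is moved stays moved. The work goes in short steps, Python scripts to look and compute and a tool call to move; the robot and the scene stay as the last step left them, time stands still between calls to the robot, and variables do not carry over. Pictures are saved under pics/ and viewed, at most 10 in all, crops included, and the job is handed in when it is done.

Besides the shell and the picture viewer there is one more tool, called after "Call:" as name([rows], argument=value, ...), one row to a line, values as JSON. move_arm: Moves the arm, as the interface text tells. Its arguments: {"type":"object","properties":{"targets":{"type":"array","items":{"type":"array"}},"squeeze":{"type":"number"}},"required":["targets"]}

```bash
mkdir -p pics; ls
cat > h.py <<'E'
import numpy as np, cv2
from workcell import env
from scipy.spatial.transform import Rotation as R
def save(p,n): cv2.imwrite('pics/'+n,cv2.cvtColor(p['pixels'],cv2.COLOR_RGB2BGR))
def proj(p,X):
    f=200/np.tan(np.radians(p['fovy'])/2);c=(p['extrinsics']@np.append(X,1))[:3]
    return np.array([p['cx']+f*c[0]/-c[2],p['cy']-f*c[1]/-c[2]])
def unproj(p,uv,z):
    f=200/np.tan(np.radians(p['fovy'])/2);E=np.linalg.inv(p['extrinsics'])
    d=E[:3,:3]@np.array([(uv[0]-p['cx'])/f,-(uv[1]-p['cy'])/f,-1]);o=E[:3,3]
    return o+d*(z-o[2])/d[2]
E
python3 - <<'E'
from h import *
for c in ('top','side'):
    p=env.read_camera(c); save(p,c+'0.png'); print(c,{k:v for k,v in p.items() if k not in('pixels','extrinsics')})
    for t in ('tray','tray_lead','board','board_edge','fence_foot','sanding_block','glue_bottle','tape_measure'):
        print(t,[(np.round(r['centre'],3),round(r['confidence'],2),proj(p,r['centre']).round()) for r in env.landmark_of(t,p)])
s=env.get_state();print(s)
E
```

```text
pics
top {'fovy': 50.74012590250519, 'cx': 323.1200761471249, 'cy': 199.86203909486755, 'shot': 1}
tray [(array([0.33 , 0.253, 0.013]), 0.97, array([234., 291.])), (array([ 0.385, -0.118,  0.009]), 0.85, array([389., 265.])), (array([0.504, 0.051, 0.006]), 0.62, array([318., 218.])), (array([0.583, 0.049, 0.001]), 0.25, array([319., 186.]))]
tray_lead [(array([ 0.396, -0.086,  0.006]), 0.72, array([376., 261.])), (array([0.552, 0.063, 0.006]), 0.69, array([313., 198.]))]
board [(array([ 0.583,  0.048, -0.002]), 0.86, array([319., 187.])), (array([0.724, 0.066, 0.006]), 0.45, array([311., 132.]))]
board_edge [(array([0.579, 0.051, 0.007]), 0.9, array([318., 187.]))]
fence_foot [(array([0.722, 0.068, 0.006]), 0.75, array([311., 133.]))]
sanding_block [(array([ 0.705, -0.209, -0.002]), 0.91, array([419., 139.]))]
glue_bottle [(array([ 0.558,  0.323, -0.003]), 0.82, array([210., 198.]))]
tape_measure [(array([ 0.535, -0.235, -0.   ]), 0.94, array([434., 204.]))]
side {'fovy': 43.79762646302181, 'cx': 314.67664094241246, 'cy': 201.4939254567517, 'shot': 2}
tray [(array([0.505, 0.053, 0.01
[... 899 characters left out ...]
))]
{'clock': 0.9, 'joint_pos': array([-1.44759431e+00,  3.13204768e-01,  4.61030813e-02,  1.30357540e+00,
        4.63981370e-06,  1.43118873e+00]), 'qvel': array([ 0.000826  ,  0.00154816,  0.0023421 , -0.0005432 ,  0.00159226,
        0.00229311]), 'tau': array([ 6.57128767e-04, -4.80446899e+01,  2.98813981e+01,  3.63625801e-06,
       -1.69084037e-04, -1.50673138e-06]), 'tcp_pos': array([ 0.14937715, -0.55531788,  0.19232173]), 'orientation': array([5.96366753e-05, 9.91378803e-01, 1.31026965e-01, 1.83078665e-06]), 'wrist_force': array([-0.27888146,  0.6457138 , -0.24495259]), 'ft_torque': array([ 0.02559719, -0.01203797,  0.0162753 ]), 'grip_force': 0.0, 'finger_gap': 0.0852481547934833}
```

View pics/top0.png

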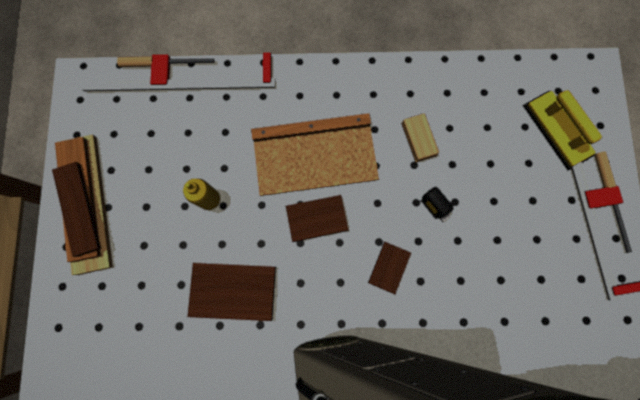

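Run:
```python
from h import *
import cv2
p=env.read_camera('top');np.save('/tmp/p.npy',p,allow_pickle=True)
im=p['pixels'][110:290,220:440];cv2.imwrite('pics/crop.png',cv2.cvtColor(cv2.resize(im,None,fx=3.3,fy=3.3,interpolation=cv2.INTER_CUBIC),cv2.COLOR_RGB2BGR))
for t,zt in (('tray',.018),('board',.008)):
  for r in env.regions_of(t,p):
    m=r['mask'].astype(np.uint8);c=max(cv2.findContours(m,0,2)[0],key=cv2.contourArea)[:,0]
    w=np.array([unproj(p,q,zt)[:2] for q in c],np.float32)
    (cx,cy),(a,b),an=cv2.minAreaRect(w)
    print(t,round(r['confidence'],2),c.mean(0).round(),(round(cx,4),round(cy,4)),round(a,4),round(b,4),round(an,2)); print(cv2.boxPoints(((cx,cy),(a,b),an)).round(4).tolist())
```

```text
tray 0.81 [223. 290.] (0.3305, 0.2569) 0.2006 0.127 86.62
[[0.2612000107765198, 0.16050000488758087], [0.3880000114440918, 0.15299999713897705], [0.39980000257492065, 0.353300005197525], [0.27300000190734863, 0.36079999804496765]]
tray 0.67 [317. 218.] (0.503, 0.0561) 0.0928 0.1403 12.08
[[0.4429999887943268, 0.11500000208616257], [0.4722999930381775, -0.022199999541044235], [0.5630999803543091, -0.00279999990016222], [0.5336999893188477, 0.13439999520778656]]
tray 0.67 [389. 268.] (0.3803, -0.1173) 0.0692 0.1056 65.58
[[0.31790000200271606, -0.12690000236034393], [0.4140999913215637, -0.17059999704360962], [0.44269999861717224, -0.10760000348091125], [0.3465000092983246, -0.06400000303983688]]
board 0.88 [316. 156.] (0.6673, 0.0584) 0.1783 0.3058 6.96
[[0.5602999925613403, 0.19939999282360077], [0.5974000096321106, -0.10419999808073044], [0.7742999792098999, -0.08259999752044678], [0.7372999787330627, 0.22100000083446503]]
```

View pics/crop.png

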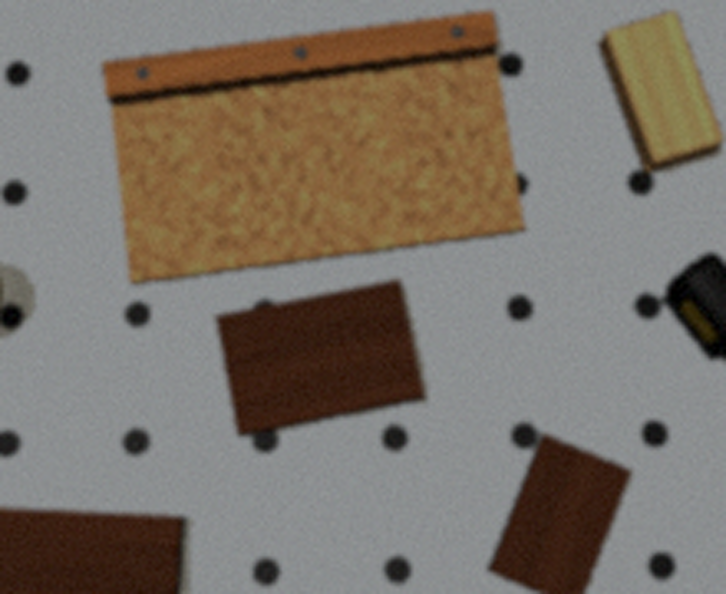

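Look-alikes: the big one at (234,291) measures 127x200 mm and the small one at (389,268) 69x106 mm. The middle one at (318,218) measures 92x140 mm, so that is the tray. The crop shows it about 29 mm in front of the board, roughly 5° out of square, with the board at about 7° yaw. I'll go behind it with open fingers for a two-point push.

Call:
move_arm([
  [[280,-140,0],[0,0,0.8],-1],
  [[280,-140,0],[0,0,0.8],-1],
  [[280,-140,0],[0,0,0.8],-1],
  [[280,-140,0],[0,0,0.8],-1],
  [[280,-140,0],[0,0,0.8],-1],
])

```text
clock: 1.68
tcp_pos: [0.3843, -0.3464, 0.1926]
orientation: [0.0, 0.998, 0.061, 0.0]
wrist_force: [0.5, -1.0, -0.5]
finger_gap: 0.0855
grip_force: 0.0
```

Call:
move_arm([
  [[15,-62,0],[0,0,0],-1],
  [[30,-120,0],[0,0,0],-1],
  [[45,-180,0],[0,0,0],-1],
  [[55,-240,0],[0,0,0],-1],
  [[60,-300,0],[0,0,0],-1],
])

```text
clock: 2.3
tcp_pos: [0.4058, -0.0408, 0.1925]
orientation: [0.0, 0.998, 0.061, 0.001]
wrist_force: [1.0, 0.3, -0.6]
finger_gap: 0.085
grip_force: 0.0
```

Call:
move_arm([
  [[10,-60,0],[0,0,0],-1],
  [[10,-82,50],[0,0,0],-1],
  [[10,-82,100],[0,0,0],-1],
  [[10,-82,140],[0,0,0],-1],
  [[10,-82,140],[0,0,0],-1],
])

```text
clock: 2.92
tcp_pos: [0.4025, 0.0404, 0.0502]
orientation: [-0.0, 0.998, 0.062, -0.003]
wrist_force: [0.1, 1.2, 0.3]
finger_gap: 0.0852
grip_force: 0.0
```

Run:
```python
from h import *
s=env.get_state();print(s['tcp_pos'],s['joint_pos'].round(2),s['wrist_force'].round(2))
p=env.read_camera('side');im=p['pixels'][150:290,220:420];cv2.imwrite('pics/s1.png',cv2.cvtColor(cv2.resize(im,None,fx=4,fy=4,interpolation=cv2.INTER_CUBIC),cv2.COLOR_RGB2BGR))
```

```text
[0.40249135 0.04040554 0.05016345] [-0.1   0.1  -0.6   0.88 -0.    2.92] [0.1  1.23 0.3 ]
```

View pics/s1.png

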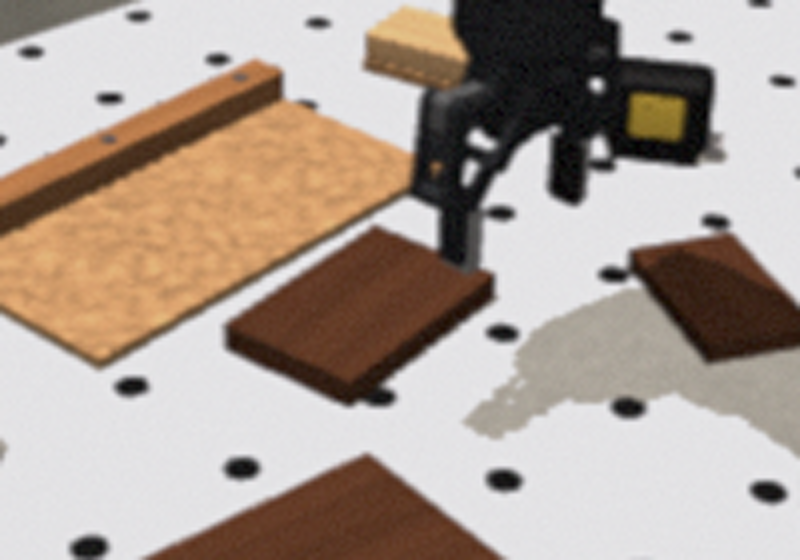

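Call:
move_arm([
  [[0,0,30],[0,0,0],-1],
  [[0,0,50],[0,0,0],-1],
  [[0,0,54],[0,0,0],-1],
  [[0,0,54],[0,0,0],-1],
  [[15,0,54],[0,0,0],-1],
])

```text
clock: 3.6
tcp_pos: [0.4212, 0.0417, -0.0005]
orientation: [0.0, 0.998, 0.061, 0.001]
wrist_force: [-0.8, -0.2, -0.2]
finger_gap: 0.0853
grip_force: 0.0
```

Call:
move_arm([
  [[10,0,0],[0,0,0],-1],
  [[20,0,0],[0,0,0],-1],
  [[30,0,0],[0,0,0],-1],
  [[40,0,0],[0,0,0],-1],
  [[46,0,0],[0,0,0],-1],
])

```text
clock: 4.22
tcp_pos: [0.4668, 0.0475, -0.0018]
orientation: [0.0, 0.998, 0.062, -0.0]
wrist_force: [0.0, -0.2, 0.5]
finger_gap: 0.0854
grip_force: 0.0
```

Call:
move_arm([
  [[2,0,0],[0,0,0],-1],
  [[4,0,0],[0,0,0],-1],
  [[6,0,0],[0,0,0],-1],
  [[8,0,0],[0,0,0],-1],
  [[9,0,0],[0,0,0],-1],
])

```text
clock: 4.85
tcp_pos: [0.4751, 0.0486, -0.0017]
orientation: [0.0, 0.998, 0.062, 0.0]
wrist_force: [-0.0, -0.2, 0.4]
finger_gap: 0.0856
grip_force: 0.0
```

```bash
cat > lk.py <<'E'
from h import *
import sys
s=env.get_state();print(s['clock'],s['tcp_pos'],s['wrist_force'].round(2))
o=np.zeros((400,400*1,3),np.uint8)
p=env.read_camera('top');q=env.read_camera('side')
for pic in (p,q):
    print([(np.round(r['centre'],3),round(r['confidence'],2)) for r in env.landmark_of('tray',pic)],[(np.round(r['centre'],3),round(r['confidence'],2)) for r in env.landmark_of('tray_lead',pic)])
a=p['pixels'][110:250,240:400];b=q['pixels'][140:280,220:420]
im=np.hstack([a,b]);im=cv2.resize(im,None,fx=2.2,fy=2.2,interpolation=cv2.INTER_CUBIC)
cv2.imwrite('pics/'+sys.argv[1],cv2.cvtColor(im,cv2.COLOR_RGB2BGR))
E
python3 lk.py l1.png
```

```text
4.85 [ 0.47511998  0.04855843 -0.00166616] [-0.04 -0.18  0.35]
[(array([ 0.382, -0.118,  0.01 ]), 0.95), (array([0.326, 0.254, 0.013]), 0.57)] [(array([ 0.392, -0.088,  0.008]), 0.85), (array([0.554, 0.326, 0.   ]), 0.43)]
[(array([0.503, 0.054, 0.012]), 0.97), (array([0.329, 0.258, 0.013]), 0.81), (array([ 0.382, -0.118,  0.003]), 0.7), (array([0.579, 0.048, 0.004]), 0.52)] [(array([0.394, 0.251, 0.015]), 0.87), (array([ 0.397, -0.089,  0.005]), 0.78), (array([0.545, 0.066, 0.005]), 0.73)]
```

View pics/l1.png

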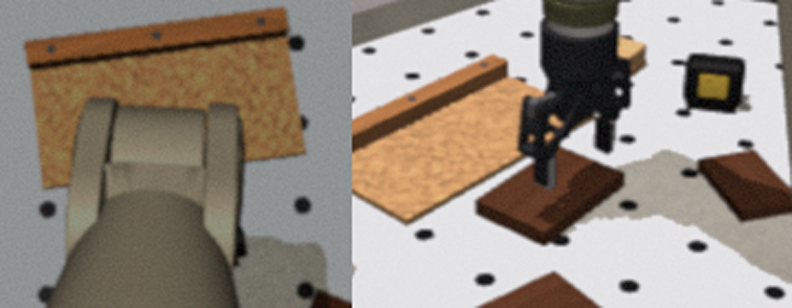

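Run:
```python
from h import *
p=env.read_camera('side')
for z in (0,.011,.02,.03): print(z,[proj(p,[.475-.122*k+dx,.0486+.9925*k,z]).round(1) for k in(.0428,.057) for dx in (-.011,.011)])
print([proj(p,[x,y,.018]).round(1) for x,y in ((.443,.115),(.4723,-.022),(.563,-.003),(.534,.134))])
im=p['pixels'][190:260,270:370];cv2.imwrite('pics/s2.png',cv2.cvtColor(cv2.resize(im,None,fx=8,fy=8,interpolation=cv2.INTER_CUBIC),cv2.COLOR_RGB2BGR))
```

```text
0 [array([310.9, 245.7]), array([304.3, 241.3]), array([306.7, 248.5]), array([300.1, 244. ])]
0.011 [array([311. , 241.6]), array([304.4, 237.3]), array([306.7, 244.3]), array([300.1, 240. ])]
0.02 [array([311.1, 238.2]), array([304.4, 233.9]), array([306.8, 240.9]), array([300.1, 236.6])]
0.03 [array([311.1, 234.4]), array([304.5, 230.1]), array([306.8, 237.1]), array([300.1, 232.8])]
[array([307.7, 246.3]), array([343. , 218.5]), array([311.1, 206. ]), array([274.2, 231.5])]
```

View pics/s2.png

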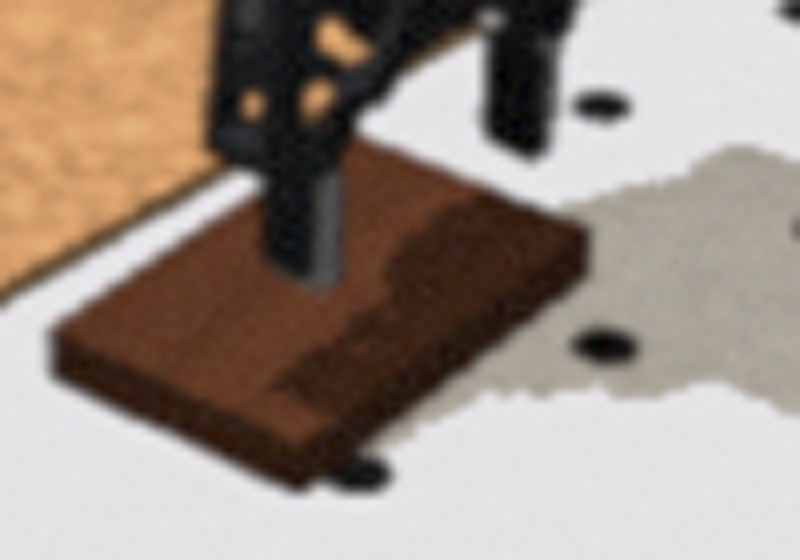

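Run:
```python
from h import *
from scipy.optimize import least_squares
p=env.read_camera('side');print(np.linalg.inv(p['extrinsics'])[:3,3])
yb=np.array([-.122,.9925,0]);xb=np.array([.9925,.122,0])
f=lambda P:np.r_[proj(p,P+.057*yb-.011*xb)-[309.4,226.2],proj(p,P-.0428*yb-.011*xb)-[336.3,209.8]]
r=least_squares(f,[.475,.0486,.01]);print(r.x,r.fun)
s=env.get_state();print(s['tcp_pos'],s['joint_pos'],s['clock'])
w=env.read_camera('wrist');save(w,'w.png')
```

```text
[-0.20156176  0.70120012  0.63965712]
[ 0.52730973 -0.00508657  0.0084986 ] [ 0.04091107  0.06634199 -0.0432607  -0.07015218]
[ 0.47492332  0.04854046 -0.00173534] [-6.64401231e-02  2.81696842e-01 -5.13019578e-01  7.76105347e-01
 -1.05797400e-04  2.95201602e+00] 5.25
```

View pics/w.png

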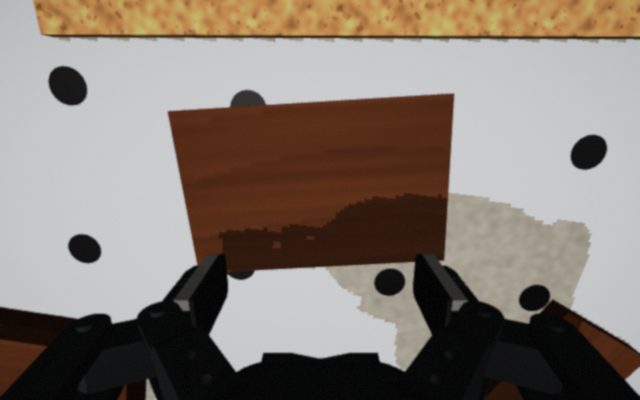

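```bash
cat >> h.py <<'E'
def wcam(w,s):
    T=np.eye(4);q=s['orientation'];T[:3,:3]=R.from_quat([q[1],q[2],q[3],q[0]]).as_matrix();T[:3,3]=s['tcp_pos']
    return dict(w,extrinsics=np.linalg.inv(T@w['mount'])),T
E
python3 - <<'E'
from h import *
s=env.get_state();w=env.read_camera('wrist');p,T=wcam(w,s);print(w['mount'].round(3))
for zt in (.0,-.013,-.03,-.05): print(zt,[proj(p,(T@[dx,dy,zt,1])[:3]).round() for dx in(-.011,.011) for dy in (-.0428,.0428)])
for uv in ((169,111),(453,94),(445,262),(197,272)): print(unproj(p,uv,.018).round(4),(np.linalg.inv(T)@np.append(unproj(p,uv,.018),1))[:3].round(4))
for uv in ((45,35),(630,38)): print(unproj(p,uv,.008).round(4))
print(s['wrist_force'])
E
```

```text
[[ 0.     0.956  0.294  0.076]
 [ 1.    -0.    -0.    -0.   ]
 [-0.     0.294 -0.956 -0.182]
 [ 0.     0.     0.     1.   ]]
0.0 [array([252., 246.]), array([389., 246.]), array([250., 213.]), array([391., 213.])]
-0.013 [array([247., 256.]), array([393., 256.]), array([245., 221.]), array([396., 221.])]
-0.03 [array([241., 270.]), array([400., 270.]), array([237., 233.]), array([403., 233.])]
-0.05 [array([231., 292.]), array([410., 292.]), array([227., 250.]), array([414., 250.])]
[0.5364 0.131  0.018 ] [ 0.0711 -0.0743 -0.0198]
[ 0.5613 -0.0053  0.018 ] [ 0.0791  0.0641 -0.0197]
[ 0.4722 -0.023   0.018 ] [-0.0115  0.0707 -0.0197]
[0.4485 0.1165 0.018 ] [-0.0179 -0.0707 -0.0198]
[0.5642 0.195  0.008 ]
[ 0.5981 -0.0888  0.008 ]
[ 0.14229996 -0.26567407 -0.10923568]
```

The wrist and side views put the open fingertips near z ≈ 0.05 m, so they are above the tray and it has not moved. I'll back off and lower in small steps, watching the force.

Call:
move_arm([
  [[-25,0,0],[0,0,0],-1],
  [[-45,0,0],[0,0,0],-1],
  [[-45,0,5],[0,0,0],-1],
  [[-45,0,8],[0,0,0],-1],
  [[-45,0,8],[0,0,0],-1],
])

```text
clock: 5.98
tcp_pos: [0.4311, 0.043, -0.01]
orientation: [0.0, 0.998, 0.062, 0.0]
wrist_force: [0.4, 0.2, 0.7]
finger_gap: 0.0855
grip_force: 0.0
```

Run:
```python
from h import *
s=env.get_state();print(s['clock'],s['tcp_pos'],s['wrist_force'].round(2))
q=env.read_camera('side');w=env.read_camera('wrist');p,T=wcam(w,s)
b=w['pixels'][200:400,100:540];im=np.hstack([cv2.resize(q['pixels'][170:270,270:430],None,fx=3,fy=3,interpolation=cv2.INTER_CUBIC)[:300],cv2.resize(b[:,:220],None,fx=1.5,fy=1.5)])
cv2.imwrite('pics/m.png',cv2.cvtColor(im,cv2.COLOR_RGB2BGR))
for zt in (0,-.013,-.03,-.05): print(zt,[proj(q,(T@[dx,dy,zt,1])[:3]).round() for dx in(-.011,) for dy in (-.057,-.0428,.0428,.057)])
```

```text
5.975 [ 0.43114966  0.04301526 -0.00995494] [0.41 0.16 0.74]
0 [array([323., 260.]), array([327., 257.]), array([350., 240.]), array([354., 238.])]
-0.013 [array([323., 255.]), array([327., 252.]), array([351., 236.]), array([354., 233.])]
-0.03 [array([323., 249.]), array([327., 246.]), array([351., 229.]), array([355., 227.])]
-0.05 [array([323., 241.]), array([327., 238.]), array([352., 222.]), array([355., 219.])]
```

View pics/m.png

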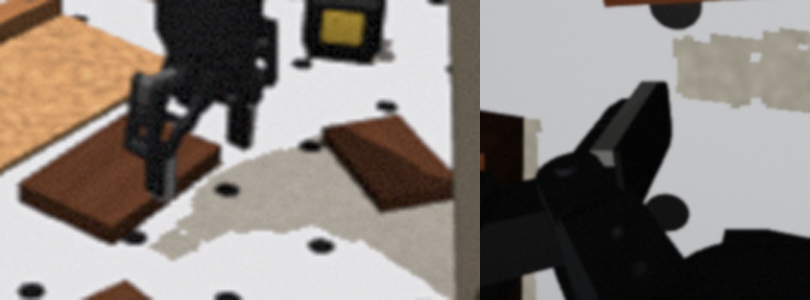

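Call:
move_arm([
  [[-8,0,10],[0,0,0],-1],
  [[-8,0,18],[0,0,0],-1],
  [[-8,0,25],[0,0,0],-1],
  [[-8,0,25],[0,0,0],-1],
  [[-8,0,25],[0,0,0],-1],
])

```text
clock: 6.7
tcp_pos: [0.4225, 0.042, -0.0347]
orientation: [0.0, 0.998, 0.062, 0.0]
wrist_force: [0.3, -0.2, 0.4]
finger_gap: 0.0854
grip_force: 0.0
```

Call:
move_arm([
  [[0,0,2],[0,0,0],-1],
  [[0,0,4],[0,0,0],-1],
  [[0,0,6],[0,0,0],-1],
  [[0,0,6],[0,0,0],-1],
])

```text
clock: 7.2
tcp_pos: [0.4222, 0.042, -0.0409]
orientation: [0.0, 0.998, 0.062, -0.0]
wrist_force: [0.8, -0.5, 0.3]
finger_gap: 0.0857
grip_force: 0.0
```

Run:
```python
from h import *
s=env.get_state();print(s['clock'],s['tcp_pos'],s['wrist_force'].round(2))
q=env.read_camera('side');w=env.read_camera('wrist')
im=np.hstack([cv2.resize(q['pixels'][180:270,290:390],None,fx=4,fy=4,interpolation=cv2.INTER_CUBIC),cv2.resize(w['pixels'],None,fx=.6,fy=.6)[:240].repeat(1,0)[:240] if 0 else cv2.copyMakeBorder(cv2.resize(w['pixels'],(384,240)),0,120,0,0,0)])
cv2.imwrite('pics/m2.png',cv2.cvtColor(im,cv2.COLOR_RGB2BGR))
```

```text
7.2 [ 0.42221248  0.04204999 -0.04089144] [ 0.8  -0.54  0.34]
```

View pics/m2.png

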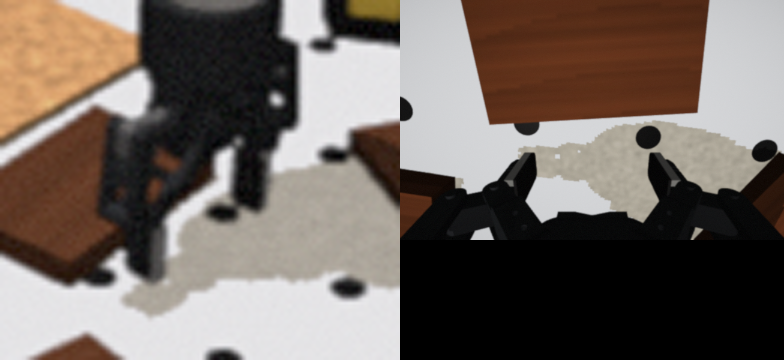

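Call:
move_arm([
  [[0,0,4],[0,0,0],-1],
  [[12,0,4],[0,0,0],-1],
  [[24,0,4],[0,0,0],-1],
  [[36,0,4],[0,0,0],-1],
  [[44,0,4],[0,0,0],-1],
])

```text
clock: 7.92
tcp_pos: [0.4671, 0.0475, -0.0448]
orientation: [0.0, 0.998, 0.062, -0.0]
wrist_force: [-1.7, -1.6, 1.7]
finger_gap: 0.0854
grip_force: 0.8
```

Call:
move_arm([
  [[2,0,0],[0,0,0],-1],
  [[4,0,0],[0,0,0],-1],
  [[6,0,0],[0,0,0],-1],
  [[8,0,0],[0,0,0],-1],
  [[8,0,0],[0,0,0],-1],
])

```text
clock: 8.55
tcp_pos: [0.4744, 0.0485, -0.0446]
orientation: [0.0, 0.998, 0.062, 0.0]
wrist_force: [-0.0, 0.2, -1.0]
finger_gap: 0.0855
grip_force: 0.0
```

```bash
cat > tk.py <<'E'
from h import *
s=env.get_state();print(s['clock'],s['tcp_pos'].round(4),s['wrist_force'].round(2))
w=env.read_camera('wrist');p,T=wcam(w,s);q=env.read_camera('side')
for n in('tray','tray_lead','board_edge'):
  for pic in (p,q):
    print(n,[(np.round(r['centre'],3),round(r['confidence'],2)) for r in env.landmark_of(n,dict(pic) if pic is q else w)])
r=env.regions_of('tray',w)
for k in r[:3]:
    c=max(cv2.findContours(k['mask'].astype(np.uint8),0,2)[0],key=cv2.contourArea)
    if cv2.contourArea(c)>8000: print(round(k['confidence'],2),[(v.tolist(),unproj(p,v,.018).round(4).tolist()) for v in cv2.approxPolyDP(c,6,True)[:,0]])
E
python3 tk.py
```

```text
8.55 [ 0.4744  0.0485 -0.0446] [-0.04  0.24 -1.  ]
tray []
tray [(array([0.328, 0.258, 0.012]), 0.72), (array([ 0.382, -0.118,  0.008]), 0.67), (array([0.532, 0.053, 0.013]), 0.62)]
tray_lead [(array([0.575, 0.061, 0.011]), 0.66)]
tray_lead [(array([ 0.397, -0.089,  0.009]), 0.95), (array([0.395, 0.248, 0.015]), 0.78), (array([0.575, 0.062, 0.003]), 0.67)]
board_edge [(array([0.584, 0.051, 0.011]), 0.79)]
board_edge [(array([0.579, 0.045, 0.005]), 0.78)]
0.55 [([111, 19], [0.5672, 0.1305, 0.018]), ([154, 260], [0.4784, 0.1188, 0.018]), ([489, 259], [0.496, -0.0195, 0.018]), ([530, 18], [0.5847, -0.0083, 0.018])]
0.18 [([0, 0], [0.5684, 0.1663, 0.018]), ([0, 15], [0.5639, 0.1671, 0.018]), ([639, 17], [0.5895, -0.0442, 0.018]), ([639, 0], [0.5942, -0.0422, 0.018])]
```

Call:
move_arm([
  [[1,0,0],[0,0,0],-1],
  [[2,0,0],[0,0,0],-1],
  [[3,0,0],[0,0,0],-1],
  [[4,0,0],[0,0,0],-1],
  [[4,0,0],[0,0,0],-1],
])

```text
clock: 9.62
tcp_pos: [0.4784, 0.0489, -0.0447]
orientation: [0.0, 0.998, 0.062, 0.0]
wrist_force: [0.6, 0.0, -0.6]
finger_gap: 0.0855
grip_force: 0.0
```

Call:
move_arm([
  [[1,0,0],[0,0,0],-1],
  [[2,0,0],[0,0,0],-1],
  [[2,0,0],[0,0,0],-1],
])

```text
clock: 10.0
tcp_pos: [0.479, 0.0491, -0.0449]
orientation: [0.0, 0.998, 0.061, -0.001]
wrist_force: [-4.4, -0.3, 3.1]
finger_gap: 0.0855
grip_force: 2.2
```

Call:
move_arm([
  [[1,0,0],[0,0,0],-1],
  [[2,0,0],[0,0,0],-1],
  [[2,0,0],[0,0,0],-1],
])

```text
clock: 10.38
tcp_pos: [0.4789, 0.0492, -0.0452]
orientation: [0.0, 0.998, 0.061, -0.003]
wrist_force: [-8.3, -1.4, 6.2]
finger_gap: 0.0855
grip_force: 4.4
```

Contact with the board is firm at about 8 N. Next I sweep the tips along an arc about the lead edge, keeping a few mm of inward pressure.

Call:
move_arm([
  [[0.3,0,-4],[0,0,0],-1],
  [[0.6,0,-8],[0,0,0],-1],
  [[1,0,-12],[0,0,0],-1],
  [[1.5,0,-15],[0,0,0],-1],
  [[1.5,0,-15],[0,0,0],-1],
])

```text
clock: 11.0
tcp_pos: [0.4808, 0.0496, -0.0305]
orientation: [0.0, 0.998, 0.061, -0.002]
wrist_force: [-5.8, -0.5, 0.4]
finger_gap: 0.0855
grip_force: 3.0
```

```bash
python3 tk.py
python3 - <<'E'
from h import *
p=env.read_camera('side');im=p['pixels'][180:260,260:370];cv2.imwrite('pics/t1.png',cv2.cvtColor(cv2.resize(im,None,fx=7,fy=7,interpolation=cv2.INTER_CUBIC),cv2.COLOR_RGB2BGR))
E
```

```text
11.0 [ 0.4808  0.0496 -0.0305] [-5.84 -0.48  0.37]
tray [(array([0.538, 0.058, 0.018]), 0.66)]
tray [(array([ 0.382, -0.12 ,  0.006]), 0.96), (array([0.33 , 0.259, 0.016]), 0.88), (array([0.535, 0.056, 0.02 ]), 0.83)]
tray_lead [(array([0.581, 0.061, 0.013]), 0.97)]
tray_lead [(array([ 0.398, -0.088,  0.004]), 0.69), (array([0.576, 0.062, 0.006]), 0.67), (array([0.391, 0.251, 0.015]), 0.56)]
board_edge [(array([0.578, 0.061, 0.012]), 0.75), (array([0.581, 0.049, 0.012]), 0.66)]
board_edge [(array([0.583, 0.048, 0.006]), 0.85)]
0.68 [([134, 28], [0.5738, 0.1315, 0.018]), ([152, 258], [0.4775, 0.128, 0.018]), ([490, 258], [0.4968, -0.0278, 0.018]), ([508, 29], [0.5907, -0.0077, 0.018])]
```

View pics/t1.png

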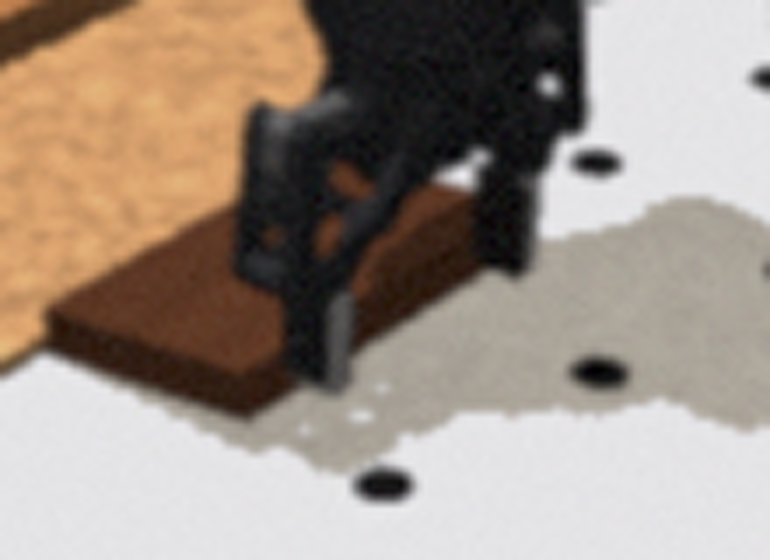

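Call:
move_arm([
  [[1,0,-6],[0,0,0],-1],
  [[2.5,0,-11.5],[0,0,0],-1],
  [[4.5,0,-17],[0,0,0],-1],
  [[7,0,-22],[0,0,0],-1],
  [[9.5,0,-27],[0,0,0],-1],
])

```text
clock: 12.12
tcp_pos: [0.4911, 0.0508, -0.0028]
orientation: [-0.0, 0.998, 0.061, -0.002]
wrist_force: [-6.6, -2.2, 3.0]
finger_gap: 0.0856
grip_force: 3.6
```

```bash
python3 tk.py
```

```text
12.125 [ 0.4911  0.0508 -0.0028] [-6.63 -2.22  2.96]
tray [(array([0.544, 0.059, 0.031]), 0.81)]
tray [(array([ 0.38 , -0.118,  0.006]), 0.96), (array([0.542, 0.053, 0.034]), 0.94), (array([0.329, 0.256, 0.015]), 0.73), (array([0.58 , 0.046, 0.005]), 0.7), (array([ 0.536, -0.236,  0.002]), 0.53)]
tray_lead [(array([0.583, 0.06 , 0.012]), 0.69)]
tray_lead [(array([0.578, 0.062, 0.007]), 0.82), (array([0.393, 0.25 , 0.015]), 0.73), (array([ 0.397, -0.089,  0.009]), 0.63)]
board_edge [(array([0.581, 0.049, 0.013]), 0.72)]
board_edge [(array([0.584, 0.05 , 0.   ]), 0.63), (array([0.58 , 0.045, 0.003]), 0.59)]
0.93 [([173, 59], [0.5766, 0.1305, 0.018]), ([153, 251], [0.4756, 0.1429, 0.018]), ([489, 253], [0.4974, -0.0433, 0.018]), ([470, 58], [0.5939, -0.0065, 0.018])]
```

Call:
move_arm([
  [[3,0,-5],[0,0,0],-1],
  [[6,0,-9.5],[0,0,0],-1],
  [[9,0,-14],[0,0,0],-1],
  [[12.5,0,-18],[0,0,0],-1],
  [[16,0,-21.5],[0,0,0],-1],
])

```text
clock: 13.2
tcp_pos: [0.5085, 0.0528, 0.0194]
orientation: [0.0, 0.998, 0.062, -0.0]
wrist_force: [-5.1, -0.5, 4.9]
finger_gap: 0.0854
grip_force: 3.6
```

```bash
python3 tk.py
```

```text
13.2 [0.5085 0.0528 0.0194] [-5.13 -0.54  4.95]
tray [(array([ 0.389, -0.122,  0.006]), 0.97)]
tray [(array([0.328, 0.256, 0.017]), 0.96), (array([ 0.381, -0.118,  0.007]), 0.8), (array([0.548, 0.055, 0.044]), 0.65)]
tray_lead [(array([0.578, 0.063, 0.012]), 0.96), (array([0.394, 0.258, 0.014]), 0.78), (array([ 0.395, -0.088,  0.007]), 0.6)]
tray_lead [(array([ 0.396, -0.089,  0.006]), 0.94), (array([0.579, 0.062, 0.004]), 0.88), (array([0.392, 0.248, 0.013]), 0.85)]
board_edge [(array([0.582, 0.049, 0.009]), 0.69)]
board_edge [(array([0.582, 0.046, 0.005]), 0.58)]
0.68 [([155, 240], [0.4882, 0.1547, 0.018]), ([170, 258], [0.4767, 0.1456, 0.018]), ([414, 259], [0.4952, -0.0091, 0.018]), ([426, 252], [0.501, -0.0157, 0.018]), ([471, 259], [0.4997, -0.0453, 0.018]), ([487, 246], [0.5098, -0.0529, 0.018]), ([446, 93], [0.5963, -0.0054, 0.018]), ([196, 93], [0.5795, 0.13, 0.018])]
```

Call:
move_arm([
  [[3.5,0,-3.7],[0,0,0],-1],
  [[7,0,-6.6],[0,0,0],-1],
  [[11,0,-9],[0,0,0],-1],
  [[15.5,0,-11.5],[0,0,0],-1],
  [[20.5,0,-13.5],[0,0,0],-1],
])

```text
clock: 14.28
tcp_pos: [0.5291, 0.0553, 0.0341]
orientation: [0.0, 0.998, 0.062, 0.0]
wrist_force: [-10.6, -0.8, 17.8]
finger_gap: 0.0857
grip_force: 10.7
```

```bash
python3 tk.py
```

```text
14.275 [0.5291 0.0553 0.0341] [-10.58  -0.81  17.82]
tray [(array([0.564, 0.061, 0.053]), 0.82)]
tray [(array([ 0.382, -0.122,  0.006]), 0.85), (array([0.559, 0.055, 0.051]), 0.78), (array([0.328, 0.257, 0.011]), 0.64)]
tray_lead [(array([0.584, 0.061, 0.011]), 0.93), (array([0.399, 0.257, 0.019]), 0.87)]
tray_lead [(array([0.392, 0.25 , 0.014]), 0.93), (array([ 0.399, -0.088,  0.005]), 0.92), (array([0.578, 0.061, 0.006]), 0.71)]
board_edge [(array([0.581, 0.047, 0.013]), 0.78)]
board_edge []
0.85 [([157, 237], [0.5035, 0.1632, 0.018]), ([169, 262], [0.4855, 0.1555, 0.018]), ([223, 253], [0.497, 0.1186, 0.018]), ([228, 264], [0.489, 0.1149, 0.018]), ([413, 264], [0.5048, -0.0125, 0.018]), ([418, 253], [0.5135, -0.0141, 0.018]), ([471, 264], [0.5097, -0.0524, 0.018]), ([486, 241], [0.5279, -0.058, 0.018]), ([431, 126], [0.5981, -0.0039, 0.018]), ([210, 126], [0.5816, 0.1294, 0.018])]
```

Call:
move_arm([
  [[3,0,-4.5],[0,0,0],-1],
  [[7,0,-7],[0,0,0],-1],
  [[11,0,-8.5],[0,0,0],-1],
  [[16,0,-9.5],[0,0,0],-1],
  [[20,0,-10],[0,0,0],-1],
])

```text
clock: 15.35
tcp_pos: [0.5494, 0.0578, 0.0421]
orientation: [0.0, 0.998, 0.062, -0.0]
wrist_force: [1.0, -0.3, -0.1]
finger_gap: 0.0853
grip_force: 0.0
```

```bash
python3 tk.py
```

```text
15.35 [0.5494 0.0578 0.0421] [ 1.04 -0.33 -0.09]
tray [(array([0.531, 0.058, 0.01 ]), 0.57)]
tray [(array([ 0.38 , -0.118,  0.006]), 0.9), (array([0.327, 0.259, 0.014]), 0.68), (array([0.572, 0.063, 0.005]), 0.66), (array([0.529, 0.055, 0.011]), 0.58)]
tray_lead [(array([0.575, 0.059, 0.01 ]), 0.74)]
tray_lead [(array([0.394, 0.254, 0.017]), 0.88), (array([ 0.397, -0.089,  0.004]), 0.79), (array([ 0.552,  0.326, -0.001]), 0.68)]
board_edge [(array([0.583, 0.048, 0.01 ]), 0.57)]
board_edge [(array([0.579, 0.048, 0.006]), 0.89)]
0.62 [([217, 178], [0.5676, 0.129, 0.018]), ([230, 295], [0.4788, 0.1169, 0.018]), ([412, 294], [0.4964, -0.0177, 0.018]), ([425, 189], [0.5771, -0.0095, 0.018]), ([419, 175], [0.586, -0.0034, 0.018])]
```

The lift worked to about 65°, then I eased off too much radially and the tray dropped back flat and square. I'll retry with steady radial pressure and smaller steps past 60°.

Call:
move_arm([
  [[-50,0,0],[0,0,0],-1],
  [[-100,0,0],[0,0,0],-1],
  [[-100,0,45],[0,0,0],-1],
  [[-100,0,83],[0,0,0],-1],
  [[-100,0,88],[0,0,0],-1],
])

```text
clock: 16.42
tcp_pos: [0.447, 0.0456, -0.0474]
orientation: [-0.0, 0.998, 0.062, -0.002]
wrist_force: [-0.3, -0.1, 1.1]
finger_gap: 0.085
grip_force: 0.0
```

Call:
move_arm([
  [[0,0,0.5],[0,0,0],-1],
  [[10,0,0.5],[0,0,0],-1],
  [[18,0,0.5],[0,0,0],-1],
  [[24,0,0.5],[0,0,0],-1],
  [[27,0,0.5],[0,0,0],-1],
])

```text
clock: 17.05
tcp_pos: [0.4767, 0.0488, -0.0461]
orientation: [0.0, 0.998, 0.062, -0.0]
wrist_force: [-1.5, -0.0, 1.5]
finger_gap: 0.0855
grip_force: 0.8
```

Call:
move_arm([
  [[2,0,0],[0,0,0],-1],
  [[4,0,0],[0,0,0],-1],
  [[6,0,0],[0,0,0],-1],
  [[6,0,0],[0,0,0],-1],
])

```text
clock: 17.55
tcp_pos: [0.4788, 0.0492, -0.0469]
orientation: [0.0, 0.998, 0.061, -0.003]
wrist_force: [-7.2, -2.5, 6.0]
finger_gap: 0.0856
grip_force: 4.1
```

Call:
move_arm([
  [[0.3,0,-4],[0,0,0],-1],
  [[0.6,0,-8],[0,0,0],-1],
  [[1,0,-12],[0,0,0],-1],
  [[1.5,0,-15],[0,0,0],-1],
  [[2.5,0,-21],[0,0,0],-1],
])

```text
clock: 18.18
tcp_pos: [0.4816, 0.0497, -0.0263]
orientation: [-0.0, 0.998, 0.061, -0.003]
wrist_force: [-4.6, -1.2, 0.7]
finger_gap: 0.0853
grip_force: 2.5
```

Call:
move_arm([
  [[1.5,0,-5.5],[0,0,0],-1],
  [[3.5,0,-11],[0,0,0],-1],
  [[6,0,-16],[0,0,0],-1],
  [[8.5,0,-21],[0,0,0],-1],
  [[11.5,0,-26],[0,0,0],-1],
])

```text
clock: 18.8
tcp_pos: [0.4926, 0.0511, 0.0]
orientation: [0.0, 0.998, 0.061, -0.003]
wrist_force: [-8.1, -0.5, 4.9]
finger_gap: 0.0852
grip_force: 4.4
```

Call:
move_arm([
  [[3,0,-4.5],[0,0,0],-1],
  [[6,0,-9],[0,0,0],-1],
  [[9.5,0,-13],[0,0,0],-1],
  [[13,0,-16.5],[0,0,0],-1],
])

```text
clock: 19.3
tcp_pos: [0.5061, 0.0526, 0.0171]
orientation: [0.0, 0.998, 0.061, -0.003]
wrist_force: [-6.8, -0.9, 7.4]
finger_gap: 0.0852
grip_force: 5.9
```

Call:
move_arm([
  [[3.5,0,-3.5],[0,0,0],-1],
  [[7,0,-6.5],[0,0,0],-1],
  [[10.5,0,-9.2],[0,0,0],-1],
])

```text
clock: 19.68
tcp_pos: [0.5173, 0.054, 0.0268]
orientation: [0.0, 0.998, 0.061, -0.002]
wrist_force: [-7.3, -1.2, 9.8]
finger_gap: 0.0852
grip_force: 6.7
```

Call:
move_arm([
  [[4,0,-2.3],[0,0,0],-1],
  [[8,0,-4.2],[0,0,0],-1],
])

```text
clock: 19.92
tcp_pos: [0.5251, 0.0549, 0.0319]
orientation: [0.0, 0.998, 0.061, -0.002]
wrist_force: [-12.4, -1.9, 19.6]
finger_gap: 0.0854
grip_force: 11.5
```

Call:
move_arm([
  [[4,0,-2.6],[0,0,0],-1],
  [[8,0,-4.4],[0,0,0],-1],
])

```text
clock: 20.18
tcp_pos: [0.5348, 0.0561, 0.0371]
orientation: [0.0, 0.998, 0.061, -0.0]
wrist_force: [-7.6, 0.6, 16.8]
finger_gap: 0.0855
grip_force: 9.9
```

Call:
move_arm([
  [[3.8,0,-1.4],[0,0,0],-1],
  [[7.5,0,-2.4],[0,0,0],-1],
])

```text
clock: 20.42
tcp_pos: [0.5437, 0.0571, 0.0405]
orientation: [0.0, 0.998, 0.061, 0.001]
wrist_force: [-8.3, 0.6, 21.3]
finger_gap: 0.0853
grip_force: 11.6
```

```bash
python3 tk.py
```

```text
20.425 [0.5437 0.0571 0.0405] [-8.31  0.59 21.29]
tray [(array([0.569, 0.064, 0.05 ]), 0.62)]
tray [(array([ 0.382, -0.12 ,  0.007]), 0.91), (array([0.568, 0.059, 0.055]), 0.87), (array([0.329, 0.256, 0.016]), 0.85)]
tray_lead [(array([0.58 , 0.061, 0.011]), 0.98), (array([0.397, 0.255, 0.016]), 0.63)]
tray_lead [(array([0.391, 0.251, 0.014]), 0.85), (array([ 0.398, -0.088,  0.006]), 0.66), (array([0.578, 0.062, 0.004]), 0.58), (array([0.567, 0.057, 0.055]), 0.32)]
board_edge [(array([0.578, 0.049, 0.011]), 0.61)]
board_edge []
0.7 [([156, 232], [0.5187, 0.1688, 0.018]), ([168, 263], [0.4955, 0.1609, 0.018]), ([193, 264], [0.4969, 0.1432, 0.018]), ([208, 253], [0.5069, 0.1327, 0.018]), ([222, 253], [0.5082, 0.1229, 0.018]), ([229, 263], [0.5009, 0.1176, 0.018]), ([412, 263], [0.5169, -0.0123, 0.018]), ([418, 253], [0.5252, -0.0148, 0.018]), ([471, 263], [0.5221, -0.0541, 0.018]), ([483, 235], [0.5443, -0.0568, 0.018]), ([423, 147], [0.599, -0.0022, 0.018]), ([216, 146], [0.5834, 0.1292, 0.018])]
```

Call:
move_arm([
  [[3.8,0,-1],[0,0,0],-1],
  [[7.5,0,-1.7],[0,0,0],-1],
])

```text
clock: 21.12
tcp_pos: [0.5527, 0.0583, 0.043]
orientation: [-0.0, 0.998, 0.062, 0.003]
wrist_force: [-5.4, 0.8, 23.8]
finger_gap: 0.0855
grip_force: 11.6
```

Call:
move_arm([
  [[3.8,0,-0.5],[0,0,0],-1],
  [[7.5,0,-0.8],[0,0,0],-1],
])

```text
clock: 21.38
tcp_pos: [0.5618, 0.0593, 0.0447]
orientation: [-0.0, 0.998, 0.062, 0.004]
wrist_force: [-4.4, 2.3, 24.2]
finger_gap: 0.0855
grip_force: 12.2
```

Call:
move_arm([
  [[4,0,-0.3],[0,0,0],-1],
  [[8,0,-0.6],[0,0,0],-1],
])

```text
clock: 21.62
tcp_pos: [0.5705, 0.0604, 0.0457]
orientation: [-0.0, 0.998, 0.062, 0.005]
wrist_force: [-3.8, 2.1, 25.3]
finger_gap: 0.0853
grip_force: 12.8
```

Call:
move_arm([
  [[4,0,0],[0,0,0],-1],
  [[8,0,-0.2],[0,0,0],-1],
])

```text
clock: 21.88
tcp_pos: [0.5793, 0.0615, 0.0465]
orientation: [-0.0, 0.998, 0.062, 0.006]
wrist_force: [-1.4, 2.4, 23.6]
finger_gap: 0.0852
grip_force: 12.4
```

```bash
python3 tk.py
```

```text
21.875 [0.5793 0.0615 0.0465] [-1.41  2.43 23.63]
tray [(array([0.586, 0.066, 0.055]), 0.6)]
tray [(array([0.329, 0.26 , 0.014]), 0.95), (array([0.586, 0.061, 0.058]), 0.74), (array([ 0.583,  0.053, -0.001]), 0.69)]
tray_lead [(array([0.58 , 0.062, 0.014]), 0.92)]
tray_lead [(array([0.578, 0.064, 0.007]), 0.8), (array([ 0.397, -0.089,  0.008]), 0.65), (array([0.395, 0.25 , 0.016]), 0.58)]
board_edge [(array([0.578, 0.048, 0.011]), 0.75)]
board_edge [(array([0.582, 0.047, 0.005]), 0.61), (array([ 0.704, -0.207,  0.002]), 0.39)]
0.61 [([163, 227], [0.556, 0.1711, 0.018]), ([167, 265], [0.5261, 0.1686, 0.018]), ([198, 264], [0.5298, 0.146, 0.018]), ([209, 253], [0.5397, 0.1382, 0.018]), ([223, 253], [0.5409, 0.1281, 0.018]), ([229, 266], [0.5309, 0.1233, 0.018]), ([413, 265], [0.5484, -0.0112, 0.018]), ([418, 253], [0.5584, -0.0128, 0.018]), ([474, 265], [0.554, -0.0558, 0.018]), ([476, 226], [0.5841, -0.0492, 0.018]), ([417, 195], [0.6014, -0.0029, 0.018]), ([222, 195], [0.5849, 0.1304, 0.018])]
```

Call:
move_arm([
  [[4,0,0],[0,0,0],-1],
  [[8,0,0],[0,0,0],-1],
  [[12,0,0.5],[0,0,0],-1],
])

```text
clock: 22.7
tcp_pos: [0.5926, 0.0631, 0.0463]
orientation: [-0.0, 0.998, 0.062, 0.007]
wrist_force: [1.2, 2.7, 22.8]
finger_gap: 0.0853
grip_force: 11.4
```

Call:
move_arm([
  [[6,0,0.5],[0,0,0],-1],
  [[12,0,1.5],[0,0,0],-1],
  [[18,0,2.5],[0,0,0],-1],
])

```text
clock: 23.08
tcp_pos: [0.611, 0.0652, 0.0432]
orientation: [-0.0, 0.998, 0.062, 0.008]
wrist_force: [4.0, 2.9, 14.9]
finger_gap: 0.0854
grip_force: 7.6
```

```bash
python3 tk.py
```

```text
23.075 [0.611  0.0652 0.0432] [ 3.96  2.9  14.88]
tray [(array([0.603, 0.063, 0.052]), 0.8)]
tray [(array([0.331, 0.256, 0.015]), 0.86), (array([0.601, 0.061, 0.056]), 0.66), (array([ 0.382, -0.118,  0.007]), 0.65)]
tray_lead [(array([0.603, 0.067, 0.051]), 0.69)]
tray_lead [(array([ 0.398, -0.091,  0.006]), 0.91), (array([0.395, 0.252, 0.013]), 0.89), (array([0.58 , 0.063, 0.011]), 0.78)]
board_edge []
board_edge [(array([0.581, 0.048, 0.005]), 0.77)]
```

Call:
move_arm([
  [[6,0,-4],[0,0,0],-1],
  [[0,0,-40],[0,0,0],-1],
  [[-40,0,-70],[0,0,0],-1],
  [[-90,0,-70],[0,0,0],-1],
  [[-90,0,-70],[0,0,0],-1],
])

```text
clock: 24.15
tcp_pos: [0.5094, 0.0535, 0.107]
orientation: [-0.0, 0.998, 0.061, -0.002]
wrist_force: [0.9, 0.6, -0.4]
finger_gap: 0.0852
grip_force: 0.0
```

```bash
python3 tk.py
```

```text
24.15 [0.5094 0.0535 0.107 ] [ 0.89  0.6  -0.43]
tray [(array([0.637, 0.074, 0.02 ]), 0.9), (array([0.335, 0.259, 0.009]), 0.86)]
tray [(array([0.633, 0.069, 0.021]), 0.88), (array([0.329, 0.258, 0.016]), 0.84), (array([ 0.704, -0.206, -0.002]), 0.63), (array([ 0.384, -0.119,  0.007]), 0.55)]
tray_lead [(array([0.592, 0.063, 0.018]), 0.77), (array([0.397, 0.258, 0.015]), 0.7)]
tray_lead [(array([0.588, 0.064, 0.015]), 0.67), (array([0.391, 0.249, 0.01 ]), 0.6), (array([ 0.399, -0.086,  0.006]), 0.57)]
board_edge [(array([0.582, 0.052, 0.01 ]), 0.67)]
board_edge [(array([0.586, 0.051, 0.004]), 0.89)]
0.95 [([225, 0], [0.6465, 0.1421, 0.018]), ([234, 90], [0.5837, 0.1327, 0.018]), ([411, 90], [0.6012, -0.0085, 0.018]), ([418, 0], [0.6642, -0.0005, 0.018])]
0.95 [([3, 369], [0.2701, 0.3658, 0.018]), ([21, 373], [0.2669, 0.3475, 0.018]), ([83, 315], [0.3503, 0.2742, 0.018]), ([135, 318], [0.3531, 0.2225, 0.018]), ([177, 280], [0.4024, 0.18, 0.018]), ([24, 253], [0.4139, 0.3225, 0.018]), ([1, 258], [0.4058, 0.3449, 0.018])]
```

The tray is over and on the cork, with its centre at z ≈ 0.02 and square to the board. Next I lower behind its near edge and push it to the fence.

Call:
move_arm([
  [[0,0,60],[0,0,0],-1],
  [[0,0,110],[0,0,0],-1],
  [[0,0,140],[0,0,0],-1],
  [[0,0,141],[0,0,0],-1],
  [[20,0,141],[0,0,0],-1],
])

```text
clock: 25.22
tcp_pos: [0.5334, 0.0559, -0.0327]
orientation: [-0.0, 0.998, 0.062, -0.001]
wrist_force: [0.3, 0.4, 0.5]
finger_gap: 0.0855
grip_force: 0.0
```

Call:
move_arm([
  [[15,0,0],[0,0,0],-1],
  [[28,0,0],[0,0,0],-1],
  [[40,0,0],[0,0,0],-1],
  [[50,0,0],[0,0,0],-1],
  [[60,0,0],[0,0,0],-1],
])

```text
clock: 25.85
tcp_pos: [0.5934, 0.0633, -0.0332]
orientation: [0.0, 0.998, 0.062, -0.001]
wrist_force: [-2.2, -0.4, 1.0]
finger_gap: 0.0854
grip_force: 0.9
```

Call:
move_arm([
  [[6,0,0],[0,0,0],-1],
  [[12,0,0],[0,0,0],-1],
  [[17,0,0],[0,0,0],-1],
  [[21,0,0],[0,0,0],-1],
  [[23,0,0],[0,0,0],-1],
])

```text
clock: 26.48
tcp_pos: [0.6167, 0.0661, -0.0333]
orientation: [0.0, 0.998, 0.062, 0.0]
wrist_force: [-0.9, 0.3, 0.7]
finger_gap: 0.0853
grip_force: 0.5
```

```bash
python3 tk.py
```

```text
26.475 [ 0.6167  0.0661 -0.0333] [-0.94  0.25  0.7 ]
tray [(array([0.674, 0.077, 0.02 ]), 0.92), (array([0.58 , 0.049, 0.012]), 0.41)]
tray [(array([ 0.382, -0.12 ,  0.005]), 0.98), (array([0.328, 0.26 , 0.014]), 0.93), (array([0.674, 0.071, 0.019]), 0.74)]
tray_lead [(array([0.63 , 0.066, 0.014]), 0.72)]
tray_lead [(array([ 0.396, -0.087,  0.009]), 0.91), (array([0.628, 0.07 , 0.015]), 0.89), (array([0.394, 0.251, 0.014]), 0.63)]
board_edge [(array([0.582, 0.05 , 0.011]), 0.89)]
board_edge [(array([0.582, 0.046, 0.005]), 0.8)]
0.56 [([117, 21], [0.7107, 0.1528, 0.018]), ([157, 256], [0.6162, 0.1407, 0.018]), ([484, 254], [0.6354, -0.0063, 0.018]), ([522, 22], [0.7286, 0.0056, 0.018])]
```

Nearly there; small steps until the fence stops it.

Call:
move_arm([
  [[1,0,0],[0,0,0],-1],
  [[2,0,0],[0,0,0],-1],
  [[3,0,0],[0,0,0],-1],
  [[4,0,0],[0,0,0],-1],
  [[4,0,0],[0,0,0],-1],
])

```text
clock: 27.55
tcp_pos: [0.6179, 0.0663, -0.0334]
orientation: [0.0, 0.998, 0.061, -0.002]
wrist_force: [-8.3, -1.3, 6.0]
finger_gap: 0.0854
grip_force: 3.8
```

Call:
move_arm([
  [[1,0,0],[0,0,0],-1],
  [[2,0,0],[0,0,0],-1],
  [[3,0,0],[0,0,0],-1],
  [[4,0,0],[0,0,0],-1],
  [[4,0,0],[0,0,0],-1],
])

```text
clock: 28.18
tcp_pos: [0.6177, 0.0663, -0.0335]
orientation: [0.001, 0.998, 0.061, -0.006]
wrist_force: [-17.1, -2.6, 14.1]
finger_gap: 0.0852
grip_force: 8.9
```

Call:
move_arm([
  [[-2,0,0],[0,0,0.2],-1],
  [[-2,0,0],[0,0,0.2],-1],
  [[-2,0,0],[0,0,-0.2],-1],
  [[-2,0,0],[0,0,-0.2],-1],
  [[-2,0,0],[0,0,0],-1],
])

```text
clock: 28.8
tcp_pos: [0.6178, 0.0667, -0.0339]
orientation: [-0.0, 0.998, 0.061, -0.004]
wrist_force: [-9.7, 0.2, 4.3]
finger_gap: 0.0853
grip_force: 5.8
```

Call:
move_arm([
  [[-4,0,0],[0,0,0],-1],
  [[-9,0,0],[0,0,0],-1],
  [[-40,0,0],[0,0,0],-1],
  [[-60,0,-50],[0,0,0],-1],
  [[-60,0,-100],[0,0,0],-1],
])

```text
clock: 29.42
tcp_pos: [0.5608, 0.0594, 0.0672]
orientation: [-0.0, 0.998, 0.062, -0.001]
wrist_force: [1.3, -0.3, 0.2]
finger_gap: 0.085
grip_force: 0.0
```

Call:
move_arm([
  [[-40,0,-60],[0,0,0],-1],
  [[-90,0,-90],[0,0,0],-1],
  [[-130,0,-90],[0,0,0],-1],
  [[-130,0,-90],[0,0,0],-1],
])

```text
clock: 29.92
tcp_pos: [0.4319, 0.0435, 0.1578]
orientation: [0.0, 0.998, 0.061, 0.001]
wrist_force: [1.4, 0.2, 0.3]
finger_gap: 0.0856
grip_force: 0.0
```

```bash
python3 tk.py
python3 - <<'E'
from h import *
p=env.read_camera('top');q=env.read_camera('side')
for t in('sanding_block','glue_bottle','tape_measure'): print(t,[np.round(r['centre'],3) for r in env.landmark_of(t,p)[:1]])
a=cv2.resize(p['pixels'][115:205,240:390],(600,360),interpolation=cv2.INTER_CUBIC);b=q['pixels'][150:250,200:400]
b=cv2.resize(b,(600,240),interpolation=cv2.INTER_CUBIC)
cv2.imwrite('pics/end.png',cv2.cvtColor(np.vstack([a,b]),cv2.COLOR_RGB2BGR))
E
```

```text
29.925 [0.4319 0.0435 0.1578] [1.37 0.2  0.27]
tray [(array([ 0.386, -0.118,  0.005]), 0.91), (array([0.334, 0.255, 0.01 ]), 0.71)]
tray [(array([0.674, 0.072, 0.02 ]), 0.92), (array([0.326, 0.258, 0.015]), 0.81), (array([ 0.381, -0.118,  0.005]), 0.79)]
tray_lead [(array([0.397, 0.259, 0.016]), 0.72), (array([ 0.395, -0.082,  0.006]), 0.68)]
tray_lead [(array([0.39 , 0.248, 0.014]), 0.96), (array([ 0.396, -0.091,  0.003]), 0.92), (array([0.625, 0.07 , 0.013]), 0.73)]
board_edge [(array([0.581, 0.05 , 0.013]), 0.87)]
board_edge [(array([0.58 , 0.047, 0.005]), 0.66)]
0.58 [([14, 172], [0.3986, 0.357, 0.018]), ([27, 280], [0.2709, 0.3618, 0.018]), ([161, 300], [0.2628, 0.2101, 0.018]), ([211, 251], [0.3335, 0.1536, 0.018]), ([214, 198], [0.3958, 0.1519, 0.018]), ([38, 167], [0.407, 0.3317, 0.018])]
sanding_block [array([ 0.705, -0.21 ,  0.004])]
glue_bottle [array([0.556, 0.323, 0.   ])]
tape_measure [array([ 0.534, -0.235,  0.001])]
```

View pics/end.png

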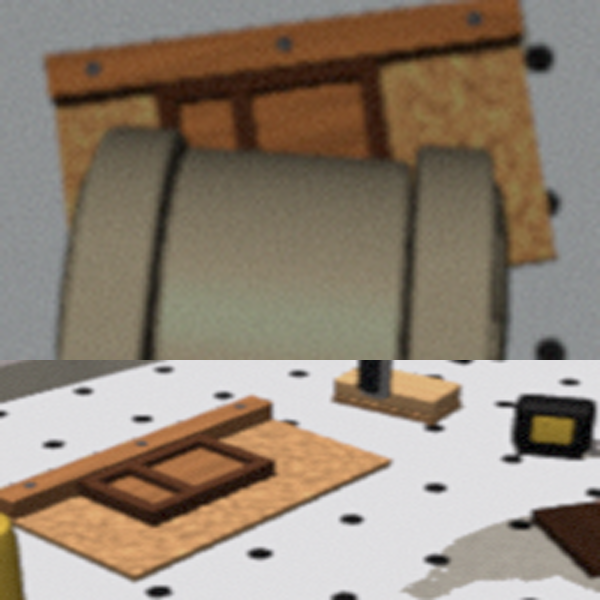

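The tray lies pocket-up with its far edge flush along the fence, from (160,90) to (380,65) in the top view. The bystanders are where they were, and the robot touches nothing.

```bash
python3 -c "
from workcell import env
print(env.hand_in())"
```

```text
the job is handed in; nothing more can be done
None
```

The tray was tipped over the board's front edge on the second try (the first slipped back flat at about 65°). It now lies pocket side up on the cork, flush along the fence. The sanding block, glue bottle and tape measure are undisturbed, and I handed the job in at about 30 s.

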